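Change the jig table over to the opposite-hand part

ROBOT

A 6-joint arm with a two-finger parallel gripper is mounted at the origin on the work surface. World frame = base frame: x ahead of the robot, y to its left, z up, the work surface at z = 0. Lengths are in mm, angles in degrees, forces in N, time in s.
With the tool pointing down it reaches from about 350 to 850 mm from the base axis. Payload 8.1 kg.
Tool frame: the origin (TCP) lies between the finger pads; the fingertips stand 22 mm ahead of it and the grasp point (between the pads) lies 3 mm ahead of it (r.nose_length is the z of the fingertips in the tool frame, in mm); z points along the fingers, x is the direction in which the jaws open and shut, and the axes are right-handed (so a half turn about z gives the same grasp; the last joint's range is limited). The gripper opens to 85 mm and grips with 20 to 120 N. Pads are 22 mm wide; open, the fingers measure 114 mm over their backs; the gripper's body (76 mm by 85 mm) begins 54 mm behind the grasp point. The pads swing forward as they close: fully open they stand 13 mm farther back than shut.
Start: joints at [-78.518, 7.471, 85.268, -0, 87.261, -4.893], TCP at [169.175, -575.661, 253.292] pointing down, gripper open.
Joint ranges: [-169.43, 169.43], [-51.17, 129.36], [1.28, 143.12], [-76.62, 256.62], [0, 156.53], [-152.29, 152.29]. Speed limits (degrees/s): [136.94, 136.94, 159.86, 180, 180, 180].

INTERFACE

Orientations are given as [roll, pitch, yaw] about the fixed x, y, z axes, in that order (R = Rz(yaw) Ry(pitch) Rx(roll)).
In Python, from bench import r gives the robot as it stands.
- The arm moves only by the shell command python3 -m jog 'ROWS' [FORCE]. ROWS is JSON, a list of rows, each a list of 5 numbers: the shift along the tool's x, y, z in m, then the turn about the tool's z in degrees, then the opening in per cent of the stroke, from 0 (shut) to 100 (fully open). A call has 1 to 8 rows; each row is the pose to reach, as a shift and turn from the pose measured when the call began, along the tool's axes at that moment; what a row does not reach only later rows make up. A row lasts 1/10 s, in which the tool goes at most 50 mm and 8.59 degrees, less where a joint would pass 70% of its speed; a pose out of reach is approached as far as the arm can. A call with a gripper value outside its range is refused whole. The fingers move at their own pace and stop on an object; FORCE is the grip in N (left out, the last holds). Time passes only in rows, so rows that repeat a pose let the fingers close. It gives the time, the measured TCP pose, the force and the opening at its end, in the units of the state.
- r.sense(): the state, without advancing time (a new reading comes with each control period).
- r.snapshot(name): name is "scene" or "top"; returns a dict with "image" (384x512x3 uint8, red, green, blue), "K" (3x3 intrinsics, pixels), "T" (4x4, takes a point from camera to world coordinates). Camera axes: x right, y down, z forward; pixel columns grow to the right and rows downward; lengths in mm; the calibration is good to about 2 mm. A picture is of the moment at which its call begins. There is no depth.
- r.hand_in(): hands the job in, once; it reports no verdict.
Trained networks look in a picture, given as the dict that the camera call returned (one of the last four; its "shot" number tells which), for a name from the list of things; names that differ only in an ending like _2 or _b are one class to them, and where a whole thing is asked for, a point or a joint stands for the part that bears it (a point fixed in the world has none). Each returns a list of dicts, best first, with "conf" (0 to 1); they miss things now and then, are a little off and sometimes report something else, mostly with a low value. They report only what shows in the picture. A call takes as long as a camera call.
- r.search_frame(picture, label): "bbox" ([left, top, right, bottom] in pixels, round what is visible of it).
- r.pinpoint(picture, label): "uv" ([column, row] in pixels: a listed point, or the origin of a listed thing).
The state is a dict: "time": time; "joint_pos": joint angles; "qd": joint speeds; "joint_efforts": joint torques, N m; "tool_pos": TCP position; "tcp_rot": TCP orientation; "ft_force": force on the tool from outside, world axes, zero at the start; "wrist_torque": the same for the moment, N m; "finger_gap": finger opening in mm.
Only numpy, scipy, OpenCV 4.12 (cv2) and the standard library are available. Lean on these libraries where they do the work, as an engineer would, in place of code of your own. Each camera call takes 0.05 s, during which the arm holds its last target. There are 200 camera calls.

TASK

The jig table is set up for one hand of a part; change it over to the opposite hand, its mirror image: the tall and the low zinc bracket trade pads, and the blue weld magnet and the knurled brass stop collar trade pads. Stand each one the way up you found it in the middle of the pad its partner had, the brackets square to their pad with the bend along its long side, and let go of everything. The bare square pad is free for parking on the way and must be bare again at the end; do not shift or tip the copper nozzle standing among the pads.

Things in the scene. Friction and masses are not known exactly. Their poses are not given: they have to be found in the camera images.
- bracket_tall: The tall zinc-plated right-angle bracket, 5 mm sheet: a flat foot 52 mm (its x) by 40 mm (its y), and an upright leg 40 mm wide and 85 mm high (measured from the underside) standing on the foot's -x edge, its outer face flush with that edge. About 0.2 kg. Origin: centre of the foot's underside; x from the upright leg along the foot, y along the bend, z up. So the mid-plane of the upright leg lies at x = -23.5 mm.
- bracket_low: The low, wide zinc-plated right-angle bracket, 5 mm sheet: a flat foot 58 mm (its x) by 62 mm (its y), and an upright leg 62 mm wide and 45 mm high (measured from the underside) on the foot's -x edge. About 0.24 kg. Origin and axes as for the tall one; the mid-plane of the upright leg lies at x = -26.5 mm.
- magnet: Squat blue steel weld magnet, an arrow-shaped block lying flat, 28 mm high: two parallel flat sides 44 mm apart (across its y), running from x = -30 to +10 mm, a flat back at x = -30 mm and a 90-degree point at x = +32 mm. About 0.3 kg. Origin: centre of the underside; x towards the point, z up. It behaves as a plain steel block: no magnetic pull is felt.
- collar: Knurled brass stop collar standing on its flat end: a ring 48 mm across over the knurling, 30 mm high, with a 21 mm bore. About 0.3 kg. Origin: centre of the underside; z up along the bore.
- pad_tall: The rectangular ground-steel rest pad on which the tall bracket stands at the start, so the low bracket's goal. 76 mm (its x) by 100 mm (its y, the long side), 12 mm thick, bolted down, may be turned. Origin: centre of its underside, on the table; top at z = 12 mm.
- pad_low: The same kind of rectangular pad, on which the low bracket stands at the start, so the tall bracket's goal. 76 mm (its x) by 100 mm (its y, the long side), 12 mm thick. Origin: centre of its underside; top at z = 12 mm.
- pad_magnet: The round ground-steel rest pad on which the magnet lies at the start, so the collar's goal. 90 mm across, 12 mm thick, bolted down. Origin: centre of its underside; top at z = 12 mm.
- pad_collar: The same kind of round pad, on which the collar stands at the start, so the magnet's goal. 90 mm across, 12 mm thick. Origin: centre of its underside; top at z = 12 mm.
- pad_spare: The bare square ground-steel pad near the middle of the table, 92 mm by 92 mm, 12 mm thick, bolted down: the free spot for parking. Origin: centre of its underside; top at z = 12 mm. Beyond it from the robot, near the far edge (x above 0.75 m), a red toggle clamp with its lever raised stands about 180 mm high. Otherwise only small hardware (a hex nut, a T-bolt, under 25 mm high) lies loose around this pad.
- nozzle: Copper gas nozzle standing on its wide end on the table nearest the robot, between the two round pads: 28 mm across at the foot, narrowing to 19 mm, 66 mm high, light, easily knocked over. To be left alone. Origin: centre of its underside.

How it is judged (in metres and radians):
At the end, for the whole second after the job is handed in: Brackets on each other's old pad, magnet and collar likewise, as found way up, resting, centred within 15 mm; each bracket's bend within 14 degrees of its pad's long side, either way round; so the square pad is bare. All released and at rest; nozzle upright within 15 mm of its place (horizontal distance between bracket_tall and pad_low below 0.015 m and z of bracket_tall in the frame of pad_low between 0.009 and 0.016 m and angle between each of bracket_tall, bracket_low, magnet, collar's own z axis and vertical below 0.1 rad and angle between the y axis of bracket_tall and the y axis of pad_low, either way round below 0.25 rad and horizontal distance between bracket_low and pad_tall below 0.015 m and z of bracket_low in the frame of pad_tall between 0.009 and 0.016 m and angle between the y axis of bracket_low and the y axis of pad_tall, either way round below 0.25 rad and horizontal distance between magnet and pad_collar below 0.015 m and z of magnet in the frame of pad_collar between 0.009 and 0.016 m and horizontal distance between collar and pad_magnet below 0.015 m and z of collar in the frame of pad_magnet between 0.009 and 0.016 m and linear speed of each of bracket_tall, bracket_low, magnet, collar below 0.02 m/s and distance of nozzle from where it was at the start of the episode below 0.015 m and angle between nozzle's own z axis and vertical below 0.2 rad); the robot touches nothing.
It fails at once if the copper nozzle is shifted or tipped (distance of nozzle from where it was at the start of the episode above 0.015 m or angle between nozzle's own z axis and vertical above 0.3 rad).
It also fails if it takes over 144 s, if anything falls off the work surface, if the arm or the gripper's body presses on something with over 40 N, if the wrist force passes 120 N, or if a joint passes its speed limit or range.

## Working session

There is one attempt and no reset: what is moved stays moved. The work goes in short steps, Python scripts to look and compute and a shell command to move; the robot and the scene stay as the last step left them, time stands still between calls to the robot, and variables do not carry over. Pictures are saved under pics/ and viewed, about 12 in all and at most 16, crops included, and the job is handed in when it is done.

```bash
ls; mkdir -p pics; cat > look.py <<'E'
from bench import r
import numpy as np, cv2
def ray(s,uv,z):
    K,T=np.array(s["K"]),np.array(s["T"]); d=T[:3,:3]@np.linalg.inv(K)@np.array([uv[0],uv[1],1.]); o=T[:3,3]
    return (o+d*(z-o[2])/d[2])[:2]
def proj(s,p):
    K,T=np.array(s["K"]),np.array(s["T"]); c=np.linalg.inv(T)@np.append(p,1.); u=K@c[:3]; return u[:2]/u[2]
def save(s,n,k=1.5): cv2.imwrite(f"pics/{n}.png",cv2.resize(s["image"][:,:,::-1],None,fx=k,fy=k,interpolation=cv2.INTER_CUBIC))
E
python3 - <<'E'
from look import *
Z=dict(bracket_tall=12,bracket_low=12,magnet=12,collar=12,pad_tall=0,pad_low=0,pad_magnet=0,pad_collar=0,pad_spare=0,nozzle=0)
for n in("top","scene"):
    s=r.snapshot(n); save(s,n+"0"); print(n,np.round(s["T"],3).tolist(),np.round(s["K"],1).tolist())
    for k,z in Z.items():
        d=r.pinpoint(s,k); b=r.search_frame(s,k)
        print(k,[(np.round(q["uv"],1).tolist(),round(q["conf"],2),np.round(ray(s,q["uv"],z)).tolist()) for q in d[:2]],[(np.round(q["bbox"]).tolist(),round(q["conf"],2)) for q in b[:2]])
print({k:np.round(v,2).tolist() for k,v in r.sense().items()})
E
```

```text
pics
top [[0.022, -0.998, 0.055, 419.051], [-1.0, -0.022, -0.003, -9.796], [0.004, -0.055, -0.998, 1271.342], [0.0, 0.0, 0.0, 1.0]] [[492.9, 0.0, 258.3], [0.0, 492.9, 197.7], [0.0, 0.0, 1.0]]
bracket_tall [([134.9, 153.4], 0.78, [596.0, 306.0])] [([125.0, 142.0, 144.0, 164.0], 0.72)]
bracket_low [([324.0, 153.6], 0.75, [606.0, -180.0])] [([311.0, 142.0, 338.0, 174.0], 0.92)]
magnet [([335.8, 220.1], 0.61, [436.0, -213.0])] [([324.0, 209.0, 348.0, 239.0], 0.94), ([120.0, 138.0, 163.0, 170.0], 0.22)]
collar [([162.8, 208.8], 0.79, [455.0, 230.0])] []
pad_tall [([140.8, 153.8], 0.86, [597.0, 294.0]), ([337.6, 223.0], 0.56, [429.0, -219.0])] [([120.0, 139.0, 164.0, 169.0], 0.95)]
pad_low [([323.7, 162.7], 0.73, [584.0, -181.0])] [([305.0, 145.0, 347.0, 180.0], 0.91)]
pad_magnet [([337.0, 222.0], 0.79, [431.0, -218.0])] [([319.0, 206.0, 359.0, 238.0], 0.64), ([151.0, 192.0, 184.0, 231.0], 0.28)]
pad_collar [([167.1, 210.6], 0.7, [451.0, 221.0])] [([149.0, 192.0, 180.0, 229.0], 0.7), ([267.0, 237.0, 272.0, 245.0], 0.27)]
pad_spare [([248.5, 166.5], 0.85, [570.0, 14.0])] [([229.0, 144.0, 27
[... 993 characters left out ...]
8.0], 0.57)]
pad_collar [([362.1, 220.4], 0.69, [461.0, 219.0]), ([191.1, 154.6], 0.56, [434.0, -210.0])] [([339.0, 199.0, 388.0, 236.0], 0.75)]
pad_spare [([249.4, 221.8], 0.91, [565.0, 10.0])] [([218.0, 195.0, 285.0, 248.0], 0.63)]
nozzle [([263.0, 160.1], 0.62, [377.0, -44.0]), ([359.3, 221.4], 0.35, [466.0, 215.0])] [([257.0, 137.0, 271.0, 166.0], 0.72)]
{'time': 2.1, 'joint_pos': [-78.52, 7.47, 85.27, 0.0, 87.26, -4.89], 'qd': [-0.02, -0.14, 0.07, -0.02, -0.04, 0.01], 'joint_efforts': [-0.0, -56.93, -50.09, -0.0, 0.0, -0.0], 'tool_pos': [169.2, -575.68, 253.32], 'tcp_rot': [-180.0, -0.0, -73.62], 'ft_force': [-0.38, -0.07, 0.02], 'wrist_torque': [0.0, -0.07, -0.03], 'finger_gap': 85.42}
```

View pics/top0.png

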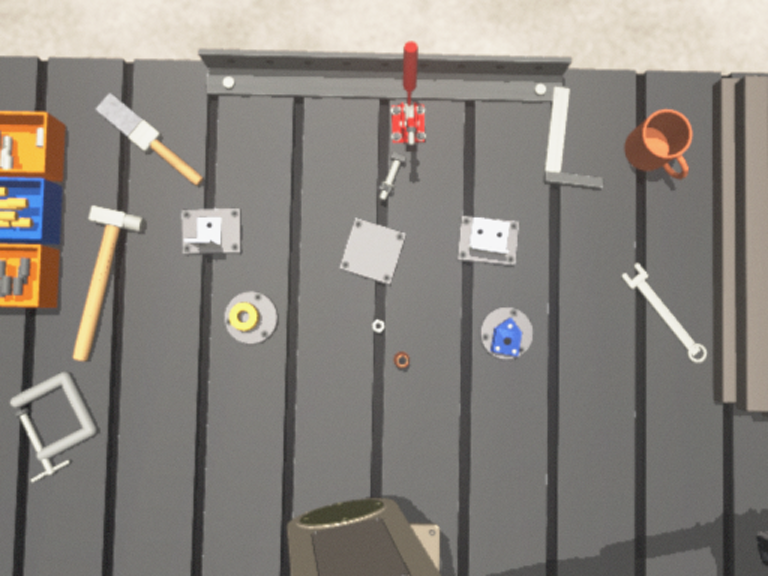

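View pics/scene0.png

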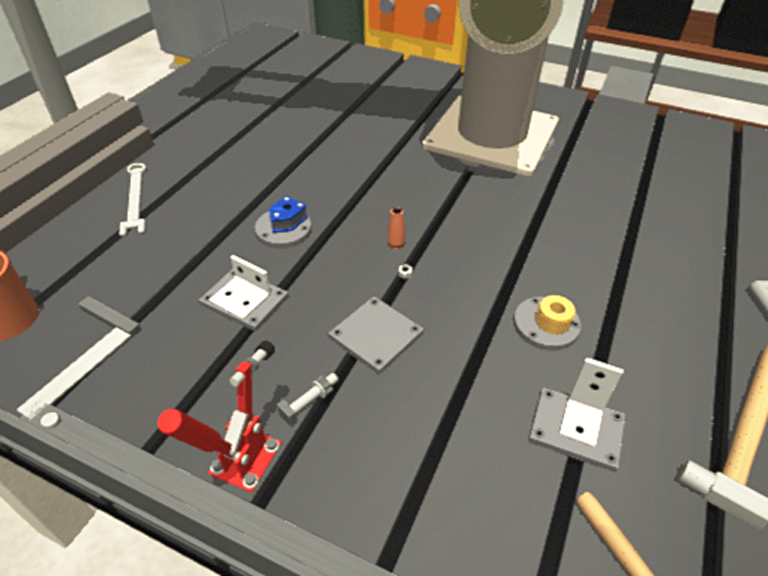

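```bash
cat >> look.py <<'E'
def rect(s,c,z,half=75,k=1):
    """plan view of plane z, k px/mm: up=+x, left=+y, centred on c"""
    w=[(c[0]+half,c[1]+half),(c[0]+half,c[1]-half),(c[0]-half,c[1]-half),(c[0]-half,c[1]+half)]
    n=2*half*k
    H=cv2.getPerspectiveTransform(np.float32([proj(s,(*p,z)) for p in w]),np.float32([(0,0),(n,0),(n,n),(0,n)]))
    return cv2.warpPerspective(s["image"],H,(int(n),int(n)),flags=cv2.INTER_CUBIC)
def w2p(c,p,half=75,k=1): return ((c[1]+half-p[1])*k,(c[0]+half-p[0])*k)
def p2w(c,q,half=75,k=1): return np.array([c[0]+half-q[1]/k,c[1]+half-q[0]/k])
C=dict(tall=(596,292),low=(592,-180),magnet=(432,-215),collar=(456,220),spare=(567,12))
E
python3 - <<'E'
from look import *
rows=[]
for n in("top","scene"):
    s=r.snapshot(n); row=[]
    for k,c in C.items():
        im=rect(s,c,12); hsv=cv2.cvtColor(im,cv2.COLOR_RGB2HSV)
        m=((hsv[...,2]>115)|(hsv[...,1]>120)).astype(np.uint8)*255
        m=cv2.morphologyEx(m,cv2.MORPH_OPEN,np.ones((5,5)))
        cs,_=cv2.findContours(m,cv2.RETR_EXTERNAL,cv2.CHAIN_APPROX_NONE)
        ct=max(cs,key=cv2.contourArea); mr=cv2.minAreaRect(ct)
        (cx,cy),rr=cv2.minEnclosingCircle(ct)
        print(n,k,"rect",np.round(p2w(C[k],mr[0]),1),np.round(mr[1],1),round(mr[2],1),"circ",np.round(p2w(C[k],(cx,cy)),1),round(rr,1))
        if k in("magnet","collar"):
            h0,h1=((100,130) if k=="magnet" else (18,35))
            for z in (40,42):
                if (k=="magnet")!=(z==40): continue
                i2=cv2.cvtColor(rect(s,c,z),cv2.COLOR_RGB2HSV)
                mm=cv2.inRange(i2,(h0,120,60),(h1,255,255)); cs,_=cv2.findContours(mm,cv2.RETR_EXTERNAL,cv2.CHAIN_APPROX_NONE)
                ct2=max(cs,key=cv2.contourArea);q=cv2.minAreaRect(ct2);print("   top",np.round(p2w(c,q[0]),1),np.round(q[1],1),round(q[2],1))
        row.append(im)
    rows.append(np.hstack(row))
cv2.imwrite("pics/rect0.png",np.vstack(rows)[:,:,::-1]); print(r.nose_length)
E
```

```text
top tall rect [596.5 292.5] [149. 149.] 90.0 circ [596.5 292.5] 105.4
top low rect [ 592.5 -179.5] [149. 149.] 90.0 circ [ 592.5 -179.5] 105.4
top magnet rect [ 432.5 -223. ] [149. 130.] 90.0 circ [ 432.9 -222.5] 97.6
   top [ 426.6 -213.4] [45.3 58.2] 8.7
top collar rect [456.5 223. ] [149. 128.] 90.0 circ [456.5 222.5] 97.9
   top [444.6 214.6] [23.  44.7] 24.8
top spare rect [567.5  12.5] [149. 149.] 90.0 circ [567.5  12.5] 105.4
scene tall rect [596.5 292.5] [149. 149.] 90.0 circ [596.5 292.5] 105.4
scene low rect [ 579.1 -193.2] [121.6  99.9] 4.5 circ [ 579.5 -193.5] 77.8
scene magnet rect [ 420.7 -217.6] [ 90.7 114.9] 2.0 circ [ 416.1 -223.9] 63.4
   top [ 428.1 -214.3] [47.9 63.6] 9.2
scene collar rect [456.5 228.5] [149. 133.] 90.0 circ [456.5 228. ] 99.5
   top [464.  226.5] [45. 70.] 0.0
scene spare rect [568.   13.7] [94.6 94.5] 16.4 circ [568.5  14.5] 64.7
22.0
```

View pics/rect0.png

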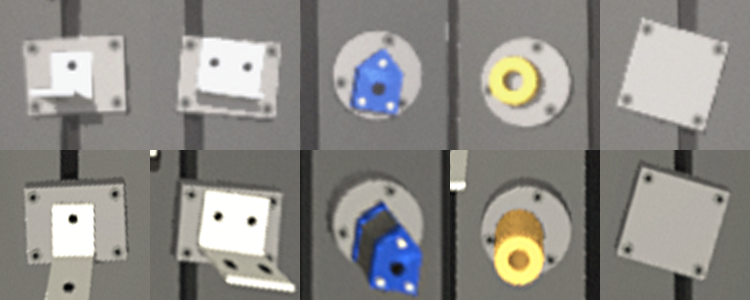

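```bash
cat >> look.py <<'E'
from scipy.optimize import minimize
from scipy.ndimage import map_coordinates, gaussian_filter
def poly(v,step=2.):
    v=np.array(v,float); P=[];N=[]
    for a,b in zip(v,np.roll(v,-1,0)):
        L=np.linalg.norm(b-a); t=(b-a)/L; 
        for u in np.arange(step/2,L,step): P.append(a+t*u); N.append((t[1],-t[0]))
    return np.array(P),np.array(N)      # CCW -> outward normals
def box(x0,x1,y): return poly([(x0,-y),(x1,-y),(x1,y),(x0,y)])
def circ(R): a=np.arange(0,2*np.pi,.05); n=np.c_[np.cos(a),np.sin(a)]; return n*R,n
SH=dict(pad_tall=(box(-38,38,50),12,'v'),pad_low=(box(-38,38,50),12,'v'),pad_spare=(box(-46,46,46),12,'v'),
 pad_magnet=(circ(45),12,'v'),pad_collar=(circ(45),12,'v'),
 bracket_tall=(box(-26,26,20),17,'v'),bracket_low=(box(-29,29,31),17,'v'),
 magnet=(poly([(-30,-22),(10,-22),(32,0),(10,22),(-30,22)]),40,'b'),collar=(circ(24),42,'y'))
def fit(s,k,g,dz=0,span=(-8,-4,0,4,8)):
    (P,N),z,ch=SH[k]; z+=dz; im=s["image"].astype(float)
    I=dict(v=im.mean(2),b=im[...,2]-im[...,0],y=im[...,0]-im[...,2])[ch]; I=gaussian_filter(I,.6)
    K,T=np.array(s["K"]),np.linalg.inv(np.array(s["T"]))
    def samp(X):
        c=np.c_[X,np.full(len(X),z)]@T[:3,:3].T+T[:3,3]; u=c@K.T; u=u[:,:2]/u[:,2:]
        return map_coordinates(I,[u[:,1],u[:,0]],order=1,mode='nearest')
    def cost(p):
        a=p[2]/10; c_,s_=np.cos(a),np.sin(a); R=np.array([[c_,-s_],[s_,c_]])   # p[2] in 0.1 rad
        e=3.
        d=samp((P-N*e)@R.T+np.array(p[:2]))-samp((P+N*e)@R.T+np.array(p[:2]))
        return -np.mean(np.clip(d,-20,60))
    best=None
    for dx in span:
        for dy in span:
            q=(g[0]+dx,g[1]+dy,np.radians(g[2])*10); c=cost(q)
            if best is None or c<best[0]: best=(c,q)
    o=minimize(cost,best[1],method='Nelder-Mead',options=dict(initial_simplex=np.array(best[1])+np.array([[0,0,0],[4,0,0],[0,4,0],[0,0,1.]])))
    return np.round([o.x[0],o.x[1],np.degrees(o.x[2]/10)],1),round(o.fun,1)
E
python3 - <<'E'
from look import *
G=dict(pad_tall=(595,291,2),pad_low=(591,-184,-4),pad_spare=(568,13,16),pad_magnet=(432,-217,0),pad_collar=(450,219,0),
bracket_tall=(594,295,2),bracket_low=(597,-182,-4),magnet=(430,-214,-8),collar=(455,225,0))
for n in("top","scene"):
    s=r.snapshot(n)
    for k,g in G.items(): print(n,k,*fit(s,k,g))
E
```

```text
top pad_tall [596.  292.2   2.6] -48.4
top pad_low [ 590.5 -183.4   -4.1] -53.5
top pad_spare [567.5  14.7   7.3] -21.3
top pad_magnet [ 432.1 -216.7    5.2] -48.6
top pad_collar [449.1 219.7   2. ] -55.2
top bracket_tall [6.042e+02 2.954e+02 3.000e-01] -36.6
top bracket_low [ 600.  -184.9   -6.3] -46.4
top magnet [ 426.6 -213.9   -9.1] -59.9
top collar [448.6 226.    3.9] -60.0
scene pad_tall [598.3 292.4   2.8] -46.7
scene pad_low [ 592.  -184.3   -4.4] -49.4
scene pad_spare [569.8  13.3   9.5] -18.9
scene pad_magnet [ 433.1 -217.2    3.1] -40.9
scene pad_collar [448.8 219.5   1.1] -46.8
scene bracket_tall [5.944e+02 2.940e+02 5.000e-01] -59.9
scene bracket_low [ 598.4 -185.2   -5.5] -59.7
scene magnet [ 425.6 -214.7   -7.8] -59.0
scene collar [4.540e+02 2.272e+02 4.000e-01] -49.9
```

```bash
cat > plan.py <<'E'
import sys,json; from look import *
# usage: plan.py 'x,y,z,yaw' ... : shift in m in tool axes of the previous waypoint, turn about tool z
st=r.sense(); p=np.array(st["tool_pos"]); y=st["tcp_rot"][2]
print("now",round(st["time"],1),np.round(p,1),np.round(st["tcp_rot"],1),"gap",round(st["finger_gap"],1),"F",np.round(st["ft_force"],1))
for a in sys.argv[1:]:
    q=np.array([float(v) for v in a.split(",")]); c,s=np.cos(np.radians(y)),np.sin(np.radians(y))
    d=q[:3]-p; t=(q[3]-y+180)%360-180
    print(a,"->",np.round([(c*d[0]+s*d[1])/1e3,(s*d[0]-c*d[1])/1e3,-d[2]/1e3],4),round(-t,1)); p=q[:3];y=q[3]
E
python3 plan.py 418,-213,150,-98.5 418,-213,40,-98.5 418,-213,150,-98.5
```

```text
now 2.3 [ 169.2 -575.7  253.3] [180.   -0.  -73.6] gap 85.2 F [ 0.1 -0.2  0.3]
418,-213,150,-98.5 -> [-0.2778 -0.341   0.1033] 24.9
418,-213,40,-98.5 -> [-0.    0.    0.11] -0.0
418,-213,150,-98.5 -> [-0.    0.   -0.11] -0.0
```

```bash
python3 -m jog '[[-0.278,-0.341,0,24.9,100],[-0.278,-0.341,0,24.9,100],[-0.278,-0.341,0,24.9,100],[-0.278,-0.341,0,24.9,100],[-0.278,-0.341,0,24.9,100],[-0.278,-0.341,0,24.9,100],[-0.278,-0.341,0.05,24.9,100],[-0.278,-0.341,0.1,24.9,100]]'; python3 plan.py 418,-213,150,-98.5 418,-213,40,-98.5
```

```text
time: 3.1
tool_pos: [389.2, -257.9, 206.0]
tcp_rot: [-179.6, -0.2, -98.5]
ft_force: [1.4, -2.1, 0.3]
finger_gap: 85.0
now 3.1 [ 389.2 -257.9  206. ] [-179.6   -0.2  -98.5] gap 85.0 F [ 1.4 -2.1  0.3]
418,-213,150,-98.5 -> [-0.0487 -0.0219  0.056 ] 0.0
418,-213,40,-98.5 -> [-0.    0.    0.11] -0.0
```

```bash
python3 -m jog '[[-0.0487,-0.0219,0.056,0,100],[-0.0487,-0.0219,0.056,0,100],[-0.0487,-0.0219,0.056,0,100],[-0.0487,-0.0219,0.096,0,100],[-0.0487,-0.0219,0.13,0,100],[-0.0487,-0.0219,0.13,0,100],[-0.0487,-0.0219,0.13,0,100]]'; python3 plan.py 418,-213,39,-98.5; python3 - <<'E'
from look import *
s=r.snapshot("top");print(r.sense()["tcp_rot"]); a=rect(s,(418,-213),40,half=75,k=2); s=r.snapshot("scene"); b=rect(s,(418,-213),40,half=75,k=2); cv2.imwrite("pics/m1.png",np.hstack([a,b])[:,:,::-1])
E
```

```text
time: 3.8
tool_pos: [418.6, -214.2, 76.9]
tcp_rot: [-179.7, -0.2, -98.5]
ft_force: [-0.1, -0.1, 0.6]
finger_gap: 85.4
now 3.8 [ 418.6 -214.2   76.9] [-179.7   -0.2  -98.5] gap 85.4 F [-0.1 -0.1  0.6]
418,-213,39,-98.5 -> [-0.0011  0.0008  0.0379] -0.0
[-179.53038276   -0.25122713  -98.51218228]
```

View pics/m1.png

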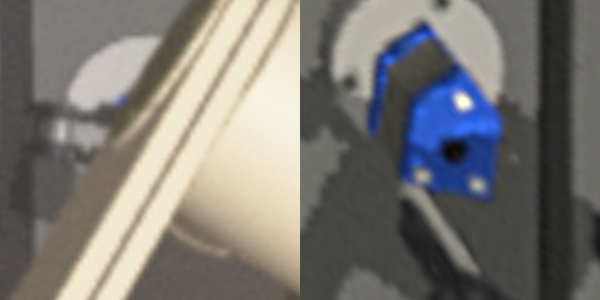

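The plan view shows the magnet on its pad, with the open finger just robot-side of it (about 410,200 in the right half). It is consistent with the measured pose, so I descend and grip.

```bash
python3 -m jog '[[-0.001,0.001,0.02,0,100],[-0.001,0.001,0.038,0,100],[-0.001,0.001,0.038,0,100],[-0.001,0.001,0.038,0,100]]' && python3 -m jog '[[0,0,0,0,30],[0,0,0,0,30],[0,0,0,0,30],[0,0,0,0,30],[0,0,0,0,30],[0,0,0,0,30],[0,0,0,0,30],[0,0,0,0,30]]' 60; python3 plan.py 418,-213,150,-98.5 560,14,150,-98.5
```

```text
time: 4.3
tool_pos: [420.4, -214.8, 42.2]
tcp_rot: [-179.4, -0.3, -98.5]
ft_force: [0.7, -1.4, 0.2]
finger_gap: 85.5
time: 5.1
tool_pos: [421.3, -215.3, 43.6]
tcp_rot: [-179.3, -0.4, -98.5]
ft_force: [-2.0, 0.9, 7.2]
finger_gap: 42.7
now 5.1 [ 421.3 -215.3   43.6] [-179.3   -0.4  -98.5] gap 42.7 F [-2.   0.9  7.2]
418,-213,150,-98.5 -> [-0.0018  0.0036 -0.1064] -0.0
560,14,150,-98.5 -> [-0.2455 -0.1069 -0.    ] -0.0
```

```bash
python3 -m jog '[[0,0,-0.04,0,30],[0,0,-0.08,0,30],[-0.02,-0.01,-0.1,0,30],[-0.07,-0.03,-0.1,0,30],[-0.12,-0.05,-0.1,0,30],[-0.16,-0.07,-0.1,0,30],[-0.2,-0.087,-0.1,0,30],[-0.246,-0.109,-0.1,0,30]]' && python3 plan.py 563.5,14,110,-98.5 563.5,14,44,-98.5
```

```text
time: 5.9
tool_pos: [563.8, 13.6, 142.9]
tcp_rot: [-179.3, -0.4, -98.5]
ft_force: [0.8, -0.7, -3.5]
finger_gap: 42.4
now 5.9 [563.8  13.6 142.9] [-179.3   -0.4  -98.5] gap 42.4 F [ 0.8 -0.7 -3.5]
563.5,14,110,-98.5 -> [-0.0003  0.0004  0.0329] -0.0
563.5,14,44,-98.5 -> [-0.     0.     0.066] -0.0
```

```bash
python3 -m jog '[[0,0,0.04,0,30],[0,0,0.07,0,30],[0,0,0.085,0,30],[0,0,0.095,0,30],[0,0,0.097,0,30],[0,0,0.099,0,30],[0,0,0.099,0,30],[0,0,0.099,0,30]]' && python3 -m jog '[[0,0,0,0,30],[0,0,0,0,100],[0,0,0,0,100],[0,0,0,0,100],[0,0,0,0,100],[0,0,0,0,100]]'; python3 plan.py 563.5,14,140,-98.5 449,226,140,-98.5
```

```text
time: 6.7
tool_pos: [565.9, 12.5, 45.3]
tcp_rot: [-179.2, -0.4, -98.5]
ft_force: [0.4, -1.0, -3.1]
finger_gap: 43.0
time: 7.3
tool_pos: [566.0, 12.5, 45.4]
tcp_rot: [-179.2, -0.4, -98.5]
ft_force: [-0.1, 1.1, 0.2]
finger_gap: 85.8
now 7.3 [566.   12.5  45.4] [-179.2   -0.4  -98.5] gap 85.8 F [-0.1  1.1  0.2]
563.5,14,140,-98.5 -> [-0.0011  0.0027 -0.0946] -0.0
449,226,140,-98.5 -> [-0.1927  0.1446 -0.    ] -0.0
```

```bash
python3 -m jog '[[0,0,-0.04,0,100],[0,0,-0.08,0,100],[-0.02,0.016,-0.095,0,100],[-0.06,0.046,-0.095,0,100],[-0.1,0.076,-0.095,0,100],[-0.14,0.106,-0.095,0,100],[-0.18,0.134,-0.095,0,100],[-0.194,0.147,-0.095,0,100]]' && python3 -m jog '[[0,0,0,0,100]]' ; python3 plan.py 449,226,80,-98.5 450,226,40,-98.5
```

```text
time: 8.1
tool_pos: [446.1, 230.2, 137.0]
tcp_rot: [-179.2, -0.3, -98.4]
ft_force: [0.9, -0.7, -0.3]
finger_gap: 85.4
time: 8.2
tool_pos: [444.6, 232.2, 137.0]
tcp_rot: [-179.2, -0.3, -98.2]
ft_force: [-0.3, -0.7, 0.9]
finger_gap: 85.3
now 8.2 [444.6 232.2 137. ] [-179.2   -0.3  -98.2] gap 85.3 F [-0.3 -0.7  0.9]
449,226,80,-98.5 -> [ 0.0055 -0.0052  0.057 ] 0.3
450,226,40,-98.5 -> [-0.0001 -0.001   0.04  ] -0.0
```

```bash
python3 -m jog '[[0.005,-0.004,0,0,100],[0.005,-0.004,0.03,0,100],[0.005,-0.004,0.06,0,100],[0.005,-0.004,0.06,0,100]]'; python3 plan.py 449.5,226,42,-98.5
python3 - <<'E'
from look import *
for n in("scene","top"):
  s=r.snapshot(n)
  try: print(n,fit(s,"collar",(450,226,0)),fit(s,"magnet",(569,13,-8)))
  except Exception as e: print(e)
E
```

```text
time: 8.6
tool_pos: [446.4, 223.5, 72.9]
tcp_rot: [-179.6, -0.5, -98.3]
ft_force: [-0.5, 0.5, 0.0]
finger_gap: 85.5
now 8.6 [446.4 223.5  72.9] [-179.6   -0.5  -98.3] gap 85.5 F [-0.5  0.5  0. ]
449.5,226,42,-98.5 -> [-0.0029 -0.0028  0.0309] 0.2
scene (array([454.4, 227.3,  -0.6]), np.float64(-49.9)) (array([572.2,  10.9,  -8.1]), np.float64(-60.0))
top (array([457.2, 232.3,  -9.2]), np.float64(-8.4)) (array([570.9,  11.8,  -8.1]), np.float64(-60.0))
```

```bash
python3 -m jog '[[-0.003,-0.003,0.015,0,100],[-0.003,-0.003,0.031,0,100],[-0.003,-0.003,0.032,0,100],[-0.003,-0.003,0.032,0,100]]' && python3 -m jog '[[0,0,0,0,35],[0,0,0,0,35],[0,0,0,0,35],[0,0,0,0,35],[0,0,0,0,35],[0,0,0,0,35],[0,0,0,0,35]]' 60; python3 -m jog '[[0,0,-0.04,0,35],[0,0,-0.08,0,35],[0,0,-0.12,0,35],[0,0,-0.12,0,35]]';python3 plan.py 430,-217,160,-98.5
```

```text
time: 9.1
tool_pos: [453.5, 227.1, 46.4]
tcp_rot: [-179.3, -0.3, -98.3]
ft_force: [0.0, 0.1, -0.1]
finger_gap: 85.4
time: 9.8
tool_pos: [454.5, 227.4, 48.0]
tcp_rot: [-179.1, -0.3, -98.3]
ft_force: [-1.8, -1.7, 8.7]
finger_gap: 46.1
time: 10.2
tool_pos: [456.2, 229.7, 174.8]
tcp_rot: [-178.6, 0.0, -98.3]
ft_force: [1.2, 0.3, -3.0]
finger_gap: 45.4
now 10.2 [456.2 229.7 174.8] [-178.6    0.   -98.3] gap 45.4 F [ 1.2  0.3 -3. ]
430,-217,160,-98.5 -> [ 0.4459 -0.0384  0.0148] 0.2
```

```bash
python3 -m jog '[[0.05,-0.004,0,0,35],[0.1,-0.008,0,0,35],[0.15,-0.012,0,0,35],[0.2,-0.016,0,0,35],[0.25,-0.02,0,0,35],[0.3,-0.024,0,0,35],[0.35,-0.028,0,0,35],[0.4,-0.032,0,0,35]]' && python3 -m jog '[[0,0,0,0,35]]'; python3 plan.py 435,-216.5,100,-98.5 435,-216.5,49,-98.5
```

```text
time: 11.0
tool_pos: [429.0, -171.1, 174.2]
tcp_rot: [-178.7, 0.1, -98.3]
ft_force: [1.6, 1.0, -3.8]
finger_gap: 45.8
time: 11.1
tool_pos: [427.6, -176.5, 173.4]
tcp_rot: [-178.7, -0.1, -98.6]
ft_force: [-0.3, 0.9, -3.7]
finger_gap: 45.7
now 11.1 [ 427.6 -176.5  173.4] [-1.787e+02 -1.000e-01 -9.860e+01] gap 45.7 F [-0.3  0.9 -3.7]
435,-216.5,100,-98.5 -> [ 0.0385 -0.0133  0.0734] -0.1
435,-216.5,49,-98.5 -> [-0.     0.     0.051] -0.0
```

```bash
python3 -m jog '[[0.0385,-0.0133,0,0,35],[0.0385,-0.0133,0.04,0,35],[0.0385,-0.0133,0.07,0,35],[0.0385,-0.0133,0.09,0,35],[0.0385,-0.0133,0.1,0,35],[0.0385,-0.0133,0.1,0,35],[0.0385,-0.0133,0.1,0,35]]'; python3 plan.py 436,-217,49,-98.5
```

```text
time: 11.8
tool_pos: [437.5, -216.9, 74.3]
tcp_rot: [-178.7, -0.1, -98.6]
ft_force: [-0.4, 0.3, -2.5]
finger_gap: 45.5
now 11.8 [ 437.5 -216.9   74.3] [-1.787e+02 -1.000e-01 -9.860e+01] gap 45.5 F [-0.4  0.3 -2.5]
436,-217,49,-98.5 -> [0.0003 0.0014 0.0253] -0.1
```

```bash
python3 -m jog '[[0,0.002,0.012,0,35],[0,0.002,0.022,0,35],[0,0.002,0.0245,0,35],[0,0.002,0.0255,0,35],[0,0.002,0.0255,0,35]]' && python3 -m jog '[[0,0,0,0,35],[0,0,0,0,100],[0,0,0,0,100],[0,0,0,0,100],[0,0,0,0,100],[0,0,0,0,100]]' && python3 -m jog '[[0,0,-0.04,0,100],[0,0,-0.08,0,100],[0.0,0,-0.12,0,100],[-0.05,0,-0.12,0,100],[-0.1,-0.05,-0.12,0,100],[-0.15,-0.1,-0.12,0,100],[-0.2,-0.1,-0.12,0,100],[-0.2,-0.1,-0.12,0,100]]'; python3 plan.py 567,12,140,-98
python3 - <<'E'
from look import *
row=[]
for n in("scene","top"):
  s=r.snapshot(n); print(n,fit(s,"collar",(433,-217,0))); row.append(rect(s,(432,-217),42,half=75,k=2))
cv2.imwrite("pics/c1.png",np.hstack(row)[:,:,::-1])
E
```

```text
time: 12.3
tool_pos: [436.0, -216.7, 48.7]
tcp_rot: [-178.7, -0.1, -98.6]
ft_force: [-0.1, 0.3, -3.7]
finger_gap: 45.8
time: 12.9
tool_pos: [436.2, -216.8, 48.9]
tcp_rot: [-178.7, -0.1, -98.6]
ft_force: [-0.0, 0.4, -0.3]
finger_gap: 85.4
time: 13.7
tool_pos: [563.6, -30.8, 170.9]
tcp_rot: [-178.7, -0.1, -98.5]
ft_force: [0.5, 0.0, -1.0]
finger_gap: 85.6
now 13.7 [563.6 -30.8 170.9] [-1.787e+02 -1.000e-01 -9.850e+01] gap 85.6 F [ 0.5  0.  -1. ]
567,12,140,-98 -> [-0.0429  0.003   0.0309] -0.5
scene (array([ 435. , -215.2,    4.6]), np.float64(-48.0))
top (array([ 431. , -215. ,    2.9]), np.float64(-60.0))
```

View pics/c1.png

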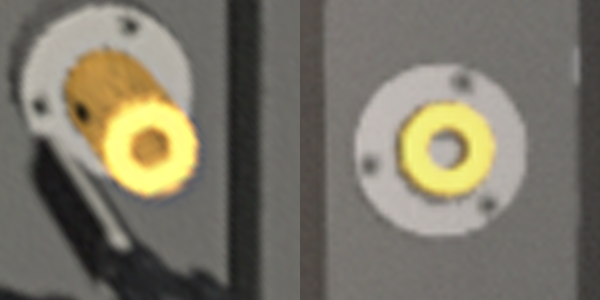

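The collar sits centred on the magnet's old pad, with its ring at (447,148) in the right-hand plan view. Next is the magnet.

```bash
python3 -m jog '[[-0.043,0.003,0,-0.4,100],[-0.043,0.005,0.04,-0.4,100],[-0.043,0.005,0.08,-0.4,100],[-0.043,0.005,0.1,-0.4,100],[-0.043,0.005,0.1,-0.4,100],[-0.043,0.005,0.1,-0.4,100]]'; python3 plan.py 565.5,12,43,-98.1
```

```text
time: 14.4
tool_pos: [567.3, 12.9, 71.1]
tcp_rot: [-178.7, -0.0, -98.0]
ft_force: [0.9, -0.5, -0.1]
finger_gap: 85.8
now 14.4 [567.3  12.9  71.1] [-178.7   -0.   -98. ] gap 85.8 F [ 0.9 -0.5 -0.1]
565.5,12,43,-98.1 -> [0.0012 0.0016 0.0281] 0.1
```

```bash
python3 -m jog '[[0.001,0.0016,0.015,0,100],[0.001,0.002,0.028,0,100],[0.001,0.002,0.028,0,100],[0.001,0.002,0.028,0,100]]' && python3 -m jog '[[0,0,0,0,30],[0,0,0,0,30],[0,0,0,0,30],[0,0,0,0,30],[0,0,0,0,30],[0,0,0,0,30],[0,0,0,0,30]]' 60; python3 -m jog '[[0,0,-0.04,0,30],[0,0,-0.08,0,30],[-0.02,0.016,-0.1,0,30],[-0.06,0.046,-0.1,0,30],[-0.1,0.076,-0.1,0,30],[-0.14,0.106,-0.1,0,30],[-0.18,0.13,-0.1,0,30],[-0.185,0.14,-0.1,0,30]]' ; python3 -m jog '[[0,0,0,0,30]]'; python3 plan.py 443.5,220,42,-98
python3 - <<'E'
E
```

```text
time: 14.8
tool_pos: [565.3, 12.1, 42.6]
tcp_rot: [-178.8, -0.0, -98.0]
ft_force: [1.0, -0.2, 0.4]
finger_gap: 85.1
time: 15.5
tool_pos: [565.9, 12.1, 43.4]
tcp_rot: [-178.7, -0.0, -98.0]
ft_force: [-1.0, 1.0, 5.3]
finger_gap: 42.7
time: 16.3
tool_pos: [448.1, 218.7, 139.2]
tcp_rot: [-178.8, 0.0, -97.8]
ft_force: [-0.0, 0.9, -3.3]
finger_gap: 42.9
time: 16.4
tool_pos: [446.5, 219.5, 138.4]
tcp_rot: [-178.9, -0.0, -97.6]
ft_force: [0.2, 0.2, -3.0]
finger_gap: 42.6
now 16.4 [446.5 219.5 138.4] [-178.9   -0.   -97.6] gap 42.6 F [ 0.2  0.2 -3. ]
443.5,220,42,-98 -> [-0.0001  0.003   0.0964] 0.4
```

```bash
python3 -m jog '[[0,0.003,0.03,0,30],[0,0.003,0.06,0,30],[0,0.003,0.07,0,30],[0,0.003,0.07,0,30]]';python3 plan.py 443.6,220.2,43.5,-98
```

```text
time: 16.8
tool_pos: [443.6, 218.0, 66.2]
tcp_rot: [-179.1, -0.2, -97.7]
ft_force: [0.2, -0.3, -2.5]
finger_gap: 42.5
now 16.8 [443.6 218.   66.2] [-179.1   -0.2  -97.7] gap 42.5 F [ 0.2 -0.3 -2.5]
443.6,220.2,43.5,-98 -> [-0.0021  0.0003  0.0227] 0.3
```

```bash
python3 -m jog '[[-0.002,0.0003,0.01,0,30],[-0.002,0.0003,0.02,0,30],[-0.002,0.0003,0.0225,0,30],[-0.002,0.0003,0.0225,0,30],[-0.002,0.0003,0.0225,0,30]]' && python3 -m jog '[[0,0,0,0,30],[0,0,0,0,100],[0,0,0,0,100],[0,0,0,0,100],[0,0,0,0,100],[0,0,0,0,100]]' && python3 -m jog '[[0,0,-0.04,0,100],[0,0,-0.08,0,100],[0,0,-0.12,0,100],[0,-0.03,-0.17,0,100],[0.05,-0.06,-0.17,0,100],[0.1,-0.08,-0.17,0,100],[0.15,-0.08,-0.17,0,100],[0.15,-0.08,-0.17,0,100]]' 
python3 - <<'E'
from look import *
row=[]
for n in("scene","top"):
  s=r.snapshot(n); print(n,fit(s,"magnet",(449,219,-8)),fit(s,"bracket_tall",(594,294,0.5)))
  row+=[rect(s,(449,219),40),rect(s,(594,294),17)]
cv2.imwrite("pics/m2.png",np.hstack(row)[:,:,::-1])
E
python3 plan.py 571,294,230,0.5
```

```text
time: 17.3
tool_pos: [444.3, 220.1, 44.1]
tcp_rot: [-179.1, -0.2, -97.7]
ft_force: [0.2, 0.4, -3.0]
finger_gap: 42.9
time: 17.9
tool_pos: [444.4, 220.2, 44.2]
tcp_rot: [-179.1, -0.1, -97.6]
ft_force: [-0.5, -0.7, 0.1]
finger_gap: 85.7
time: 18.7
tool_pos: [501.1, 57.6, 216.1]
tcp_rot: [-179.0, -0.2, -97.8]
ft_force: [-0.1, 0.7, 0.1]
finger_gap: 85.0
scene (array([450. , 218.9,  -7.6]), np.float64(-59.4)) (array([5.944e+02, 2.939e+02, 5.000e-01]), np.float64(-59.9))
top (array([450.7, 220.7,  -5.9]), np.float64(-9.7)) (array([ 6.045e+02,  2.949e+02, -1.000e-01]), np.float64(-42.1))
now 18.8 [501.   59.7 215.9] [-179.1   -0.2  -97.9] gap 85.5 F [ 0.1  1.5 -1. ]
571,294,230,0.5 -> [-0.2417 -0.0373 -0.0141] -98.4
```

View pics/m2.png

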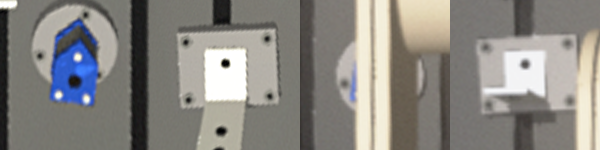

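Picture 6 shows the magnet centred on the collar's old pad at about (450,219). The tall bracket's leg is on the robot side, at about x 570, y 294.

```bash
python3 -m jog '[[-0.05,0,-0.014,-8.5,50],[-0.1,-0.01,-0.014,-17,50],[-0.15,-0.02,-0.014,-25.5,50],[-0.2,-0.03,-0.014,-34,50],[-0.235,-0.036,-0.014,-42.5,50],[-0.2417,-0.0373,-0.014,-51,50],[-0.2417,-0.0373,-0.014,-59.5,50],[-0.2417,-0.0373,-0.014,-68,50]]' && python3 -m jog '[[0,0,0,-8.5,50],[0,0,0,-17,50],[0,0,0,-25.5,50],[0,0,0,-30.4,50],[0,0,0,-30.4,50]]'; python3 plan.py 571,294,130,0.5 571,294,70,0.5
```

```text
time: 19.6
tool_pos: [569.6, 296.9, 229.1]
tcp_rot: [-179.8, -0.9, -29.3]
ft_force: [0.4, -0.4, -0.3]
finger_gap: 42.3
time: 20.1
tool_pos: [568.7, 298.7, 228.7]
tcp_rot: [179.7, -0.8, 1.2]
ft_force: [-0.8, 0.5, 0.4]
finger_gap: 42.4
now 20.1 [568.7 298.7 228.7] [179.7  -0.8   1.2] gap 42.4 F [-0.8  0.5  0.4]
571,294,130,0.5 -> [0.0022 0.0048 0.0987] 0.7
571,294,70,0.5 -> [0.   0.   0.06] -0.0
```

```bash
python3 -m jog '[[0.002,0.005,0.03,0.7,50],[0.002,0.005,0.07,0.7,50],[0.002,0.005,0.099,0.7,50],[0.002,0.005,0.099,0.7,50],[0.002,0.005,0.099,0.7,50]]'; python3 plan.py 571,294,70,0.5
python3 - <<'E'
from look import *
s=r.snapshot("scene"); u=proj(s,(571,294,97)).astype(int); print(u)
c=s["image"][max(u[1]-65,0):u[1]+85,u[0]-75:min(u[0]+75,512)]; cv2.imwrite("pics/t1.png",cv2.resize(c[:,:,::-1],None,fx=3,fy=3,interpolation=cv2.INTER_CUBIC))
E
```

```text
time: 20.6
tool_pos: [571.6, 294.0, 129.8]
tcp_rot: [179.7, -0.7, 0.5]
ft_force: [0.7, 0.0, 1.3]
finger_gap: 42.8
now 20.6 [571.6 294.  129.8] [179.7  -0.7   0.5] gap 42.8 F [0.7 0.  1.3]
571,294,70,0.5 -> [-0.0006 -0.      0.0598] -0.0
[402 243]
```

View pics/t1.png

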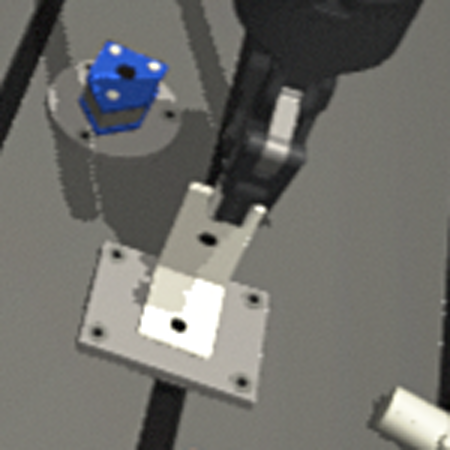

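The near finger hangs in front of the leg's top edge at (235,205), centred on its width. I descend and grip.

```bash
python3 -m jog '[[0,0,0.03,0,50],[0,0,0.058,0,50],[0,0,0.058,0,50],[0,0,0.058,0,50]]' && python3 -m jog '[[0,0,0,0,2],[0,0,0,0,2],[0,0,0,0,2],[0,0,0,0,2],[0,0,0,0,2],[0,0,0,0,2]]' 80; python3 plan.py 571,294,70,0.5
```

```text
time: 21.05
tool_pos: [574.4, 294.6, 75.6]
tcp_rot: [179.8, -1.0, 0.5]
ft_force: [0.2, -0.6, 0.2]
finger_gap: 42.9
time: 21.65
tool_pos: [575.5, 295.4, 78.1]
tcp_rot: [179.9, -1.1, 0.5]
ft_force: [-3.1, 0.0, 8.2]
finger_gap: 4.1
now 21.6 [575.5 295.4  78.1] [179.9  -1.1   0.5] gap 4.1 F [-3.1  0.   8.2]
571,294,70,0.5 -> [-0.0045  0.0014  0.0081] -0.0
```

```bash
python3 -m jog '[[0,0,-0.03,0,2],[0,0,-0.07,0,2],[0,0.02,-0.09,0,2],[-0.01,0.07,-0.09,0,2],[-0.015,0.12,-0.09,0,2],[-0.02,0.17,-0.09,0,2],[-0.025,0.22,-0.09,0,2],[-0.03,0.265,-0.09,0,2]]'; python3 -m jog '[[-0.003,0.01,0,0,2],[-0.003,0.01,0,0,2]]';  python3 plan.py 544.5,14.4,110,0.5 544.5,14.4,78.5,0.5
```

```text
time: 22.45
tool_pos: [545.4, 28.2, 168.4]
tcp_rot: [179.9, -1.2, 0.5]
ft_force: [0.8, 0.4, -2.1]
finger_gap: 4.1
time: 22.65
tool_pos: [542.3, 16.2, 168.9]
tcp_rot: [179.9, -1.2, 0.3]
ft_force: [-0.1, -0.2, -2.6]
finger_gap: 4.0
now 22.6 [542.3  16.2 168.9] [179.9  -1.2   0.3] gap 4.0 F [-0.1 -0.2 -2.6]
544.5,14.4,110,0.5 -> [0.0022 0.0018 0.0589] -0.2
544.5,14.4,78.5,0.5 -> [0.     0.     0.0315] -0.0
```

```bash
python3 -m jog '[[0.001,0.002,0.03,0,2],[0.001,0.002,0.055,0,2],[0.001,0.002,0.06,0,2],[0.001,0.002,0.06,0,2]]';  python3 plan.py 544.5,14.4,79,0.5
python3 - <<'E'
from look import *
s=r.snapshot("scene"); u=proj(s,(560,13,40)).astype(int); print(fit(s,"bracket_tall",(568,13,0),dz=r.sense()["tool_pos"][2]-78.1))
c=s["image"][u[1]-75:u[1]+75,u[0]-75:u[0]+75]; cv2.imwrite("pics/t2.png",cv2.resize(c[:,:,::-1],None,fx=3,fy=3,interpolation=cv2.INTER_CUBIC))
E
```

```text
time: 23.05
tool_pos: [543.8, 15.3, 108.1]
tcp_rot: [179.9, -1.1, 0.3]
ft_force: [-0.0, 0.3, -2.5]
finger_gap: 4.2
now 23.1 [543.8  15.3 108.1] [179.9  -1.1   0.3] gap 4.2 F [-0.   0.3 -2.5]
544.5,14.4,79,0.5 -> [0.0007 0.0009 0.0291] -0.2
(array([570.9,  14.1,  -1.6]), np.float64(-57.7))
```

View pics/t2.png

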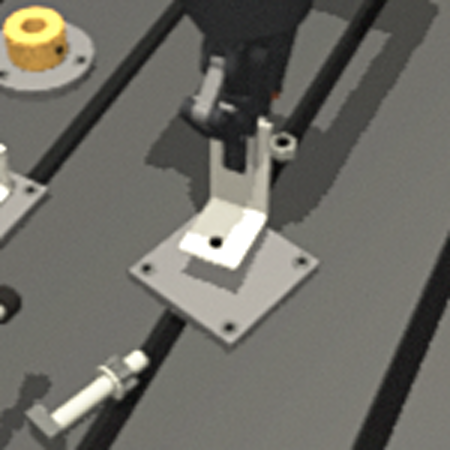

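The bracket hangs level over the square pad, with its foot at (225,235). I lower it, release, and then check.

```bash
python3 -m jog '[[0,0.001,0.012,0,2],[0,0.001,0.022,0,2],[0,0.001,0.027,0,2],[0,0.001,0.0285,0,2],[0,0.001,0.0285,0,2]]' && python3 -m jog '[[0,0,0,0,2],[0,0,0,0,50],[0,0,0,0,50],[0,0,0,0,50],[0,0,0,0,50]]' && python3 -m jog '[[0,0,-0.04,0,50],[0,0,-0.08,0,50],[0,0,-0.1,0,50],[0,0.05,-0.1,0,50],[0,0.1,-0.1,0,50],[0,0.15,-0.1,0,50],[0,0.19,-0.1,0,50],[0,0.19,-0.1,0,50]]'; python3 - <<'E'
from look import *
for n in ("scene","top"):
  s=r.snapshot(n); print(n,fit(s,"bracket_tall",(570,14,0)),fit(s,"bracket_low",(598.5,-185,-6)))
E
python3 plan.py 572.5,-182.3,130,-5.7
```

```text
time: 23.6
tool_pos: [545.2, 14.0, 80.6]
tcp_rot: [179.9, -1.2, 0.3]
ft_force: [0.8, 0.4, -1.6]
finger_gap: 4.1
time: 24.1
tool_pos: [545.4, 14.0, 80.9]
tcp_rot: [179.9, -1.2, 0.3]
ft_force: [-0.6, -0.7, 0.0]
finger_gap: 42.9
time: 24.9
tool_pos: [544.0, -180.7, 181.5]
tcp_rot: [179.8, -1.3, 0.0]
ft_force: [-0.1, 0.9, 0.0]
finger_gap: 43.0
scene (array([571. ,  11.6,   1.2]), np.float64(-59.7)) (array([ 598.3, -185.3,   -5.6]), np.float64(-59.7))
top (array([574.3,  13. ,  -0.8]), np.float64(-34.8)) (array([ 590.5, -170. ,  -24.9]), np.float64(-27.1))
now 25.0 [ 544.1 -176.7  181.1] [179.9  -1.2   0.2] gap 42.6 F [-0.   0.9 -0.3]
572.5,-182.3,130,-5.7 -> [0.0283 0.0057 0.0511] 5.9
```

```bash
python3 -m jog '[[0.028,0.006,0.03,5.8,50],[0.027,0.006,0.07,5.8,50],[0.027,0.006,0.09,5.8,50],[0.027,0.006,0.09,5.8,50],[0.027,0.006,0.09,5.8,50]]'; python3 plan.py 572.5,-182.3,48,-5.7
python3 - <<'E'
from look import *
s=r.snapshot("scene"); u=proj(s,(572,-182,57)).astype(int)
c=s["image"][u[1]-65:u[1]+65,u[0]-65:u[0]+65]; cv2.imwrite("pics/l1.png",cv2.resize(c[:,:,::-1],None,fx=3,fy=3,interpolation=cv2.INTER_CUBIC))
E
```

```text
time: 25.5
tool_pos: [573.2, -181.3, 92.0]
tcp_rot: [-179.9, -1.2, -5.5]
ft_force: [0.0, 0.4, 1.0]
finger_gap: 42.5
now 25.5 [ 573.2 -181.3   92. ] [-179.9   -1.2   -5.5] gap 42.5 F [0.  0.4 1. ]
572.5,-182.3,48,-5.7 -> [-0.0006  0.001   0.044 ] 0.2
```

View pics/l1.png

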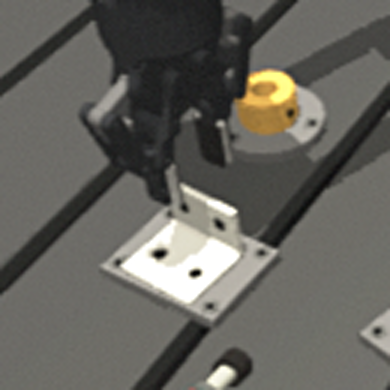

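```bash
python3 - <<'E'
from look import *
s=r.snapshot("scene"); u=proj(s,(572,-182,57)).astype(int); k=5; h=55
c=cv2.resize(s["image"][u[1]-h:u[1]+h,u[0]-h:u[0]+h][:,:,::-1],None,fx=k,fy=k,interpolation=cv2.INTER_CUBIC)
a=np.radians(-5.6); R=np.array([[np.cos(a),-np.sin(a)],[np.sin(a),np.cos(a)]])
def q(x,y,z): return tuple(int(v) for v in ((proj(s,(*(R@[x,y]+[598.3,-185.3]),z))-u+h+.5)*k))
for P in ([(-29,-31,17),(29,-31,17),(29,31,17),(-29,31,17)],[(-26.5,-31,57),(-26.5,31,57),(-26.5,31,17),(-26.5,-31,17)]):
    cv2.polylines(c,[np.array([q(*p) for p in P])],True,(0,0,255),1)
st=r.sense()["tool_pos"]; t=(proj(s,(st[0],st[1],st[2]-15))-u+h+.5)*k; cv2.circle(c,(int(t[0]),int(t[1])),5,(0,255,0),1)
cv2.imwrite("pics/l2.png",c)
E
```

```text
(no output)
```

View pics/l2.png

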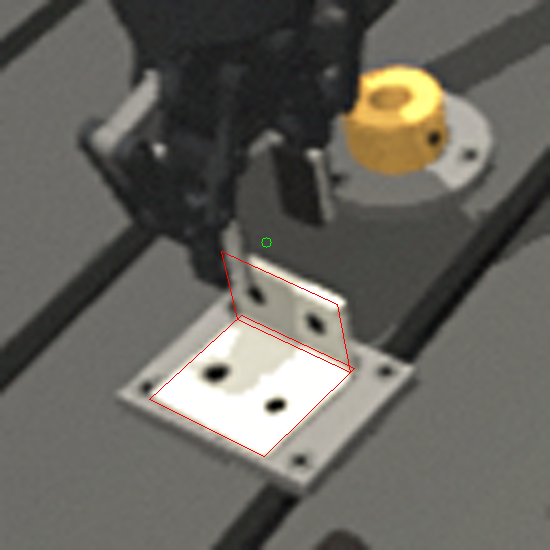

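The model outline matches the low bracket, and the fingers straddle its leg (near pad at 235,240, far pad at 325,195). I descend and grip.

```bash
python3 -m jog '[[-0.001,0.001,0.02,0,50],[-0.0015,0.001,0.042,0,50],[-0.0015,0.001,0.045,0,50],[-0.0015,0.001,0.045,0,50]]' && python3 -m jog '[[0,0,0,0,2],[0,0,0,0,2],[0,0,0,0,2],[0,0,0,0,2],[0,0,0,0,2],[0,0,0,0,2]]' 80; python3 plan.py 571,-182,48,-5.5
```

```text
time: 26.0
tool_pos: [574.2, -183.3, 49.9]
tcp_rot: [-180.0, -1.4, -5.6]
ft_force: [0.5, -0.1, 0.2]
finger_gap: 42.9
time: 26.6
tool_pos: [574.8, -183.8, 51.6]
tcp_rot: [180.0, -1.5, -5.6]
ft_force: [-4.1, -0.2, 8.3]
finger_gap: 3.7
now 26.6 [ 574.8 -183.8   51.6] [180.   -1.5  -5.6] gap 3.7 F [-4.1 -0.2  8.3]
571,-182,48,-5.5 -> [-0.0039 -0.0014  0.0036] -0.1
```

```bash
python3 -m jog '[[0,0,-0.04,0,2],[0,0,-0.08,0,2],[0,0,-0.12,0,2],[0,0,-0.15,0,2],[0.005,-0.05,-0.15,-2,2],[0.01,-0.1,-0.15,-4,2],[0.015,-0.15,-0.15,-6,2],[0.02,-0.2,-0.15,-8.3,2]]'; python3 plan.py 568,290,200,2.7
```

```text
time: 27.4
tool_pos: [609.9, 14.6, 202.3]
tcp_rot: [179.8, -1.5, 2.8]
ft_force: [1.8, -0.2, -2.7]
finger_gap: 3.5
now 27.4 [609.9  14.6 202.3] [179.8  -1.5   2.8] gap 3.5 F [ 1.8 -0.2 -2.7]
568,290,200,2.7 -> [-0.0285 -0.2771  0.0023] 0.1
```

```bash
python3 -m jog '[[-0.005,-0.045,0,0,2],[-0.01,-0.09,0,0,2],[-0.015,-0.14,0,0,2],[-0.02,-0.19,0,0,2],[-0.025,-0.24,0,0,2],[-0.0285,-0.277,0,0,2],[-0.0285,-0.277,0.04,0,2],[-0.0285,-0.277,0.08,0,2]]'; python3 -m jog '[[0,0,0.01,0,2],[0,0,0.02,0,2],[0,0,0.02,0,2]]'; python3 plan.py 570.5,290,52,2.7;python3 - <<'E'
from look import *
z=r.sense()["tool_pos"][2]
for n in ("scene","top"):
  s=r.snapshot(n); print(fit(s,"bracket_low",(597,292,2.7),dz=z-51.6))
E
```

```text
time: 28.2
tool_pos: [570.9, 292.1, 121.5]
tcp_rot: [179.8, -1.7, 2.9]
ft_force: [0.7, -0.3, -3.4]
finger_gap: 3.4
time: 28.5
tool_pos: [571.6, 291.8, 101.5]
tcp_rot: [179.8, -1.7, 2.9]
ft_force: [-0.1, 0.5, -2.8]
finger_gap: 3.4
now 28.5 [571.6 291.8 101.5] [179.8  -1.7   2.9] gap 3.4 F [-0.1  0.5 -2.8]
570.5,290,52,2.7 -> [-0.0012  0.0017  0.0495] 0.2
(array([599.9, 295. ,   4.7]), np.float64(-60.0))
(array([599.9, 295.4,   9.2]), np.float64(-27.8))
```

```bash
python3 -m jog '[[-0.002,0.0025,0.02,1,2],[-0.002,0.0025,0.038,1,2],[-0.002,0.0025,0.045,1,2],[-0.002,0.0025,0.048,1,2],[-0.002,0.0025,0.048,1,2],[-0.002,0.0025,0.048,1,2]]'; python3 plan.py 569.3,289.5,52,2.7
```

```text
time: 29.2
tool_pos: [573.4, 290.0, 57.1]
tcp_rot: [180.0, -2.0, 1.9]
ft_force: [0.1, 0.6, -2.0]
finger_gap: 3.8
now 29.2 [573.4 290.   57.1] [180.   -2.    1.9] gap 3.8 F [ 0.1  0.6 -2. ]
569.3,289.5,52,2.7 -> [-0.0041  0.0003  0.0051] -0.8
```

```bash
python3 -m jog '[[-0.004,0,0,0,2],[-0.004,0,0.003,0,2],[-0.004,0,0.005,0,2],[-0.004,0,0.005,0,2],[-0.004,0,0.005,0,2]]' && python3 -m jog '[[0,0,0,0,2],[0,0,0,0,40],[0,0,0,0,40],[0,0,0,0,40],[0,0,0,0,40]]' && python3 -m jog '[[0,0,-0.04,0,50],[0,0,-0.08,0,50],[0,0,-0.1,0,50],[0,0.05,-0.12,0,50],[0,0.1,-0.12,0,50],[0,0.15,-0.12,0,50],[-0.02,0.2,-0.12,0,50],[-0.02,0.2,-0.12,0,50]]'; python3 - <<'E'
from look import *
for n in ("scene","top"):
  s=r.snapshot(n); print(n,fit(s,"bracket_tall",(570,14,0)),fit(s,"bracket_low",(597,292,2.7)))
E
python3 plan.py 547.5,12,180,0.5
```

```text
time: 29.7
tool_pos: [569.5, 289.8, 51.8]
tcp_rot: [180.0, -2.0, 1.9]
ft_force: [-0.0, -0.1, -2.3]
finger_gap: 3.6
time: 30.2
tool_pos: [569.7, 289.9, 52.1]
tcp_rot: [180.0, -2.0, 1.9]
ft_force: [0.7, 0.3, 0.2]
finger_gap: 34.0
time: 31.0
tool_pos: [551.1, 84.6, 171.2]
tcp_rot: [179.9, -1.9, 1.7]
ft_force: [-0.3, 0.3, 0.5]
finger_gap: 43.1
scene (array([571.2,  11.5,   1.1]), np.float64(-59.7)) (array([598.4, 292.7,   1.8]), np.float64(-60.0))
top (array([574.4,  13.8,  -1.1]), np.float64(-42.9)) (array([602.9, 292.6,   1.9]), np.float64(-44.8))
now 31.1 [552.1  87.7 171.7] [180.   -2.    1.7] gap 42.7 F [ 0.5 -0.3  0.1]
547.5,12,180,0.5 -> [-0.0069  0.0756 -0.0083] 1.2
```

```bash
python3 -m jog '[[-0.007,0.04,0,1,50],[-0.008,0.0756,0,1,50],[-0.008,0.0756,0.02,1,50],[-0.008,0.0756,0.042,1,50],[-0.008,0.0756,0.042,1,50]]'; python3 plan.py 547.5,12,77,0.8
```

```text
time: 31.6
tool_pos: [546.2, 13.3, 126.3]
tcp_rot: [-179.9, -1.7, 0.8]
ft_force: [-1.0, 0.1, 0.3]
finger_gap: 42.6
now 31.6 [546.2  13.3 126.3] [-179.9   -1.7    0.8] gap 42.6 F [-1.   0.1  0.3]
547.5,12,77,0.8 -> [0.0013 0.0013 0.0493] -0.0
```

```bash
python3 -m jog '[[0,0.001,0.025,0,50],[-0.001,0.001,0.05,0,50],[-0.001,0.001,0.053,0,50],[-0.001,0.001,0.053,0,50],[-0.001,0.001,0.053,0,50]]' && python3 -m jog '[[0,0,0,0,2],[0,0,0,0,2],[0,0,0,0,2],[0,0,0,0,2],[0,0,0,0,2],[0,0,0,0,2]]' 80; python3 -m jog '[[0,0,-0.03,0,2],[0,0,-0.07,0,2],[0.005,0.01,-0.1,0,2],[0.01,0.05,-0.1,2,2],[0.015,0.09,-0.1,4,2],[0.015,0.13,-0.1,5,2],[0.015,0.165,-0.1,5,2],[0.015,0.18,-0.1,5,2]]'; python3 plan.py 567,-182,130,-4.2
```

```text
time: 32.1
tool_pos: [548.2, 12.9, 75.2]
tcp_rot: [-179.9, -1.9, 0.8]
ft_force: [0.6, 0.6, 0.7]
finger_gap: 42.6
time: 32.7
tool_pos: [548.8, 12.8, 76.6]
tcp_rot: [-179.9, -2.0, 0.8]
ft_force: [-2.8, -0.0, 7.3]
finger_gap: 4.0
time: 33.5
tool_pos: [562.5, -170.2, 176.8]
tcp_rot: [-179.8, -1.9, -4.3]
ft_force: [-1.1, 0.4, -2.0]
finger_gap: 4.4
now 33.5 [ 562.5 -170.2  176.8] [-179.8   -1.9   -4.3] gap 4.4 F [-1.1  0.4 -2. ]
567,-182,130,-4.2 -> [0.0054 0.0114 0.0468] -0.1
```

```bash
python3 -m jog '[[0.004,0.011,0.02,0,2],[0.004,0.011,0.05,0,2],[0.004,0.011,0.07,0,2],[0.004,0.011,0.07,0,2],[0.004,0.011,0.07,0,2]]'; python3 plan.py 567.6,-181,77,-4.2; python3 - <<'E'
from look import *
z=r.sense()["tool_pos"][2]
for n in ("scene",):
  s=r.snapshot(n); print(fit(s,"bracket_tall",(591,-183,-4.2),dz=z-76.6), fit(s,"pad_low",(591.5,-184,-4)))
E
```

```text
time: 34.0
tool_pos: [567.8, -180.9, 106.9]
tcp_rot: [-179.8, -1.9, -4.3]
ft_force: [0.2, -0.9, -1.7]
finger_gap: 4.3
now 34.0 [ 567.8 -180.9  106.9] [-179.8   -1.9   -4.3] gap 4.3 F [ 0.2 -0.9 -1.7]
567.6,-181,77,-4.2 -> [-0.0002  0.0001  0.0299] -0.1
(array([ 594.3, -182.7,   -3.7]), np.float64(-58.0)) (array([ 591.1, -183.8,   -5.2]), np.float64(-50.0))
```

```bash
python3 -m jog '[[-0.002,0.001,0.012,0,2],[-0.002,0.001,0.022,0,2],[-0.002,0.001,0.027,0,2],[-0.002,0.001,0.029,0,2],[-0.002,0.001,0.029,0,2]]'; python3 plan.py 567.6,-181,77,-4.2
```

```text
time: 34.55
tool_pos: [567.2, -182.0, 78.5]
tcp_rot: [-179.8, -1.9, -4.3]
ft_force: [-0.6, 1.2, -0.9]
finger_gap: 4.1
now 34.5 [ 567.2 -182.    78.5] [-179.8   -1.9   -4.3] gap 4.1 F [-0.6  1.2 -0.9]
567.6,-181,77,-4.2 -> [ 0.0003 -0.001   0.0015] -0.1
```

```bash
python3 -m jog '[[0,0,0.001,0,2],[0,0,0.001,0,2],[0,0,0.001,0,50],[0,0,0.001,0,50],[0,0,0.001,0,50],[0,0,0.001,0,50]]' && python3 -m jog '[[0,0,-0.04,0,50],[0,0,-0.08,0,50],[0,0,-0.12,0,50],[0,0.05,-0.16,0,50],[-0.05,0.1,-0.18,0,50],[-0.1,0.15,-0.18,0,50],[-0.15,0.2,-0.18,0,50],[-0.2,0.25,-0.18,0,50]]'&& python3 -m jog '[[-0.05,0.05,0,0,50],[-0.1,0.1,0,0,50],[-0.1,0.1,0,0,50],[-0.1,0.1,0,0,50],[-0.1,0.1,0,0,50],[-0.1,0.1,0,0,50]]'; python3 - <<'E'
from look import *
G=dict(pad_tall=(597,292,2.7),pad_low=(591,-184,-4),pad_magnet=(432,-217,0),pad_collar=(449,219,0),bracket_tall=(591,-183,-4.2),bracket_low=(598,292.5,2),magnet=(450,219,-8),collar=(432,-216,0))
for n in ("scene","top"):
  s=r.snapshot(n); save(s,n+"9")
  for k,g in G.items(): print(n,k,*fit(s,k,g,span=(0,)))
  print([np.round(ray(s,q["uv"],0)) for q in r.pinpoint(s,"nozzle")][:1])
E
python3 plan.py
```

```text
time: 35.15
tool_pos: [567.5, -182.1, 77.9]
tcp_rot: [-179.8, -2.0, -4.3]
ft_force: [0.0, 0.1, -0.6]
finger_gap: 42.7
time: 35.95
tool_pos: [413.1, -355.8, 251.1]
tcp_rot: [-179.9, -2.0, -4.3]
ft_force: [0.6, -0.5, -0.6]
finger_gap: 42.8
time: 36.55
tool_pos: [306.7, -447.5, 247.4]
tcp_rot: [-179.9, -2.1, -4.2]
ft_force: [1.1, 0.1, 0.2]
finger_gap: 43.3
scene pad_tall [596.4 292.3   2.6] -44.6
scene pad_low [ 591.3 -184.1   -4.8] -48.1
scene pad_magnet [ 432.6 -217.6    3.1] -46.3
scene pad_collar [450.1 219.3   2.5] -40.0
scene bracket_tall [ 594.1 -185.4   -2.7] -59.5
scene bracket_low [598.3 292.7   1.9] -60.0
scene magnet [450.1 218.9  -7.5] -59.4
scene collar [ 435.1 -215.3    1.4] -48.1
[array([376., -38.])]
top pad_tall [596.3 292.3   3. ] -45.1
top pad_low [ 590.6 -183.4   -4.1] -49.5
top pad_magnet [ 432.2 -216.8    4.1] -53.9
top pad_collar [449.1 219.7   4.8] -55.0
top bracket_tall [ 601.1 -184.3   -4.3] -39.5
top bracket_low [602.6 294.8   3.1] -49.3
top magnet [450.3 218.9  -7.3] -59.8
top collar [ 432. -216.    0.] -60.0
[array([384., -50.])]
now 36.8 [ 307.  -447.3  247.4] [-179.9   -2.    -4.2] gap 42.5 F [ 0.9  0.7 -0.4]
```

View pics/scene9.png

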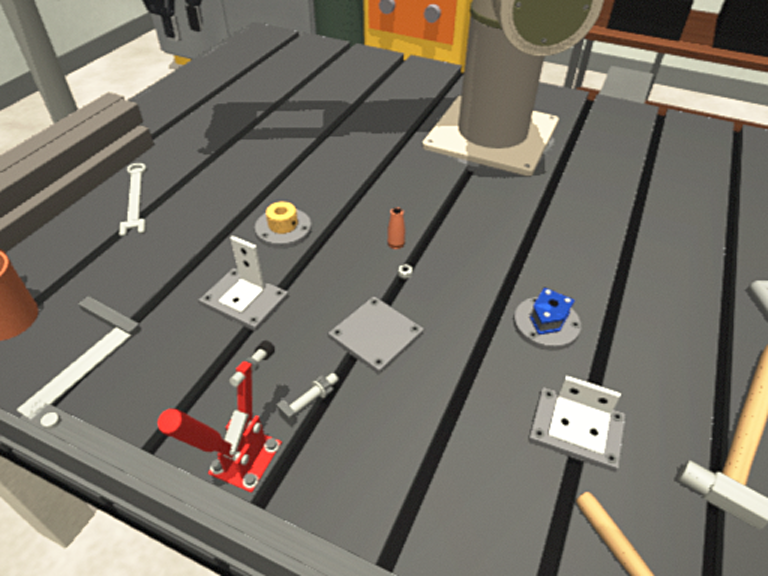

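View pics/top9.png

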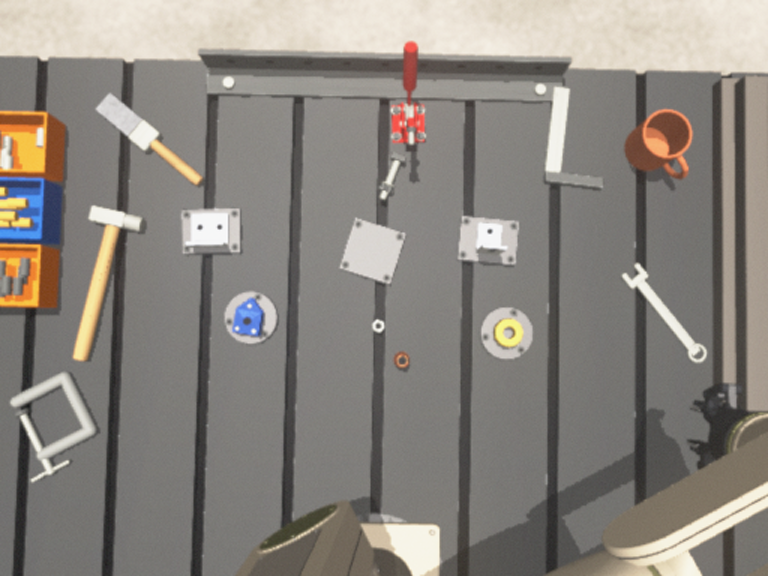

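Both views show all four parts swapped, upright and centred. The square pad is bare, the nozzle is unmoved at (397,228) in the scene view, and the gripper is clear.

```bash
python3 -c "
from bench import r
print(r.hand_in())"
```

```text
the job is handed in; nothing more can be done
None
```

The changeover is done and handed in at about 37 s of the 144 s. I parked the magnet on the square pad, moved the collar to the magnet's old pad, then put the magnet on the collar's. The brackets went the same way, with the tall one parked while the low one crossed.

**Last checks (centring against each part's new pad):**

| Part | Offset from pad centre | Bend against the pad's long side |
|---|---|---|
| Magnet | about 1 mm | – |
| Collar | about 1 mm (overhead view) | – |
| Low bracket | about 2 mm | within 1° |
| Tall bracket | about 3 mm | within 2° |

- **Other conditions:** in the final pictures the square pad is bare, the nozzle stands where it was, and the gripper is clear with everything released.
- **Disagreements between cameras:** the overhead camera put the bracket centres 4 to 7 mm farther out in x than the angled camera, about 10 mm off centre for the tall one. The raised leg confuses the overhead outline fit, so I used the angled camera for the brackets. The angled view put the collar about 3 mm off in x because it also picks up the knurled side, so I used the overhead view there. Every reading is inside the 15 mm limit.
- **Gripper tilt:** it drifted by about 2° over the job. I did not measure how upright the parts ended up, but both brackets look flat on their pads in the final pictures.

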